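# Scoop a steel nut onto the heat-soak block

### The job

The steel hex nut must cool on the aluminium block before it is measured, and nobody may handle it. Take the flat pan by its upright grip, push it along the bench so that the front face of the block stops the nut and the pan slides under it, lift the pan clear with the nut in it, and set it down flat on top of the block, nut still inside, and let go. Keep the gripper's fingers off the nut, and leave the round steel collar lying near it where it is.

Things in the scene. Friction and masses are not known exactly. Their poses are not given: they have to be found in the camera images.
- pan: Loose flat steel scoop pan, 250 g, 100 mm long (x), 90 wide (y). Origin: centre of underside; +x to the open lip at x = 50 mm. Floor 2 mm, bevelled to 1 at the lip over 20 mm. Side walls 18 mm high from x = -50 to 30, 84 apart inside; back wall 20 high. Upright black grip, 28 (x) by 16 (y) mm at x = -28, y = 0, top z = 78: pinch across y from above. Starts on the bench, lip within 35 degrees of the block.
- nut: The steel hex nut, 37 mm across the flats, 43 mm over the corners, 19 mm high, 110 g give or take a third, its underside edge bevelled 3 mm up all round so that a lip kept down on the bench slips under it once the block stops it (pushing the pan home takes up to about 15 N), lying flat and loose on the bench, its centre 28 to 45 mm from the block's front face. Origin: centre of its underside, z up.
- collar: Bystander: plain round steel collar (a ring, no flats), 42 mm outside, 28 mm bore, 16 mm high, loose on the bench by the same face of the block, 13 to 17 cm to the left or right of the nut. Origin: centre of its underside.
- block: Aluminium block fixed to the bench: 130 mm deep (x), 300 mm wide (y), 30 mm high, flat empty top. Origin: centre of its underside (at bench height); +x points away from the robot (within about 12 degrees), z up. The upright front face that stops the nut is at x = -65 mm; the top is at z = 30 mm.
Things that resemble listed ones, but are neither listed nor needed, are in the scene too. Of the things like the pan, leave any that is yellow; of the rest the larger one is meant.

How it is judged:
On the way, in this order (a step that is already met when the one before it is completed fails the run):
1. the nut lies over the pan while the pan stands on the bench with its lip at the block's front face (within 30 mm) (x of nut in the frame of pan between -0.045 and 0.042 m and y of nut in the frame of pan between -0.036 and 0.036 m and z of nut in the frame of pan between -0.003 and 0.02 m and height (world z) of pan below 0.01 m and x of pan in the frame of block between -0.145 and -0.1 m), for 0.1 s.
2. the pan is lifted clear, above the height of the block's top, with the nut in it (x of nut in the frame of pan between -0.045 and 0.042 m and y of nut in the frame of pan between -0.036 and 0.036 m and z of nut in the frame of pan between -0.003 and 0.02 m and height (world z) of pan above 0.034 m), for 0.1 s.
At the end, for the whole second after the job is handed in: The pan rests released and still on the block's top, flat within about 7 degrees and its underside within 6 mm of the top's height, with the nut lying in it (centre at least 8 mm behind the lip and between the side walls); the collar is within 20 mm of where it started (x of nut in the frame of pan between -0.045 and 0.042 m and y of nut in the frame of pan between -0.036 and 0.036 m and z of nut in the frame of pan between -0.003 and 0.02 m and z of pan in the frame of block between 0.026 and 0.036 m and angle between pan's own z axis and vertical below 0.12 rad and contact force between pan and block above 0.5 N and linear speed of each of pan, nut below 0.02 m/s and distance of collar from where it was at the start of the episode below 0.02 m); the robot touches nothing.
It fails at once if the fingers touch the nut (contact force between the fingers and nut above 0.5 N).
It fails at once if the collar is pushed more than 20 mm (distance of collar from where it was at the start of the episode above 0.02 m).
It also fails if it takes over 42 s, if anything falls off the work surface, if the arm or the gripper's body presses on something with over 40 N, if the wrist force passes 120 N, or if a joint passes its speed limit or range.

### The arm

A 7-joint arm with a two-finger parallel gripper is mounted at the origin on the work surface. World frame = base frame: x ahead of the robot, y to its left, z up, the work surface at z = 0. Lengths are in m, angles in rad, forces in N, time in s.
With the tool pointing down it reaches from about 0.4 to 0.85 m from the base axis. Payload 10.4 kg.
Tool frame: the origin (TCP) lies at the very end of the fingers, on their centre line; the grasp point (between the pads) lies 19 mm behind it (manip.pinch_z is the distance from the TCP to the grasp point, in m); z points along the fingers, y is the line along which they close (so a half turn about z gives the same grasp; the last joint's range is limited). The gripper opens to 85 mm and grips with 20 to 120 N. Pads are 22 mm wide; open, the fingers measure 114 mm over their backs; the gripper's body (76 mm by 85 mm) begins 54 mm behind the grasp point. The pads swing forward as they close: fully open they stand 13 mm farther back than shut.
Start: joints at [1.101, 0.332, -0.065, 1.46, 0.022, 1.35, -0.088], TCP at [0.27, -0.564, 0.231] pointing down, gripper open.
Joint ranges: [-2.6, 2.6], [-0.5, 2.12], [-1.47, 1.34], [0.16, 2.42], [-1.27, 4.41], [0.06, 2.06], [-2.6, 2.6]. Speed limits (rad/s): [2.22, 2.22, 2.79, 2.79, 3.14, 3.14, 3.14].

### API

Orientations are given as a unit quaternion [x, y, z, w].
In Python, from workcell import manip gives the robot as it stands. The module is installed in compiled form; this text tells all that it offers.
- The arm moves only by the shell command python3 -m creep 'ROWS' [OPENING] [FORCE]. ROWS is a JSON object of lists of equal length, an entry for each row: "slide": the shift along the tool's x, y, z in m, a list of three; "twist": the turn about the tool's z in degrees. A call has 1 to 8 rows; each row shifts and turns the commanded pose from where the row before left it, along the tool's axes as they then stand; what a row does not reach is not made up. A row lasts 1/8 s, in which the tool goes at most 62.5 mm and 10.7 degrees, less where a joint would pass 70% of its speed; a pose out of reach is approached as far as the arm can. A call with a gripper value outside its range is refused whole. OPENING is the opening in per cent of the stroke, from 0 (shut) to 100 (fully open), set as the call begins (- or left out, the last holds). The fingers move at their own pace and stop on an object; FORCE is the grip in N (left out, the last holds). Time passes only in rows, so rows that do not move let the fingers close. It gives the time, the measured TCP pose, the force, the opening and the grip force at its end, in the units of the state.
- manip.get_obs(): the state, without advancing time (a new reading comes with each control period).
- manip.camera(name): name is "scene" or "top"; returns (picture, depth): 420x560x3 uint8, blue, green, red; 420x560 float32, m along the optical axis (not along the pixel's ray), 0 where there is no reading.
- manip.camera_params(name): a dict with "intrinsics" (3x3 intrinsics, pixels), "dist_coeffs" ([k1, k2, p1, p2, k3] as OpenCV has them; the pictures are not rectified), "R" (3x3) and "t" (3): a world point X has camera coordinates R X + t. Camera axes: x right, y down, z forward; pixel columns grow to the right and rows downward; lengths in m; the calibration is good to about 2 mm. A picture is of the moment at which its call begins. camera_params takes no time and is no camera call.
- manip.hand_in(): hands the job in; it is judged then, once.
The state is a dict: "clock": time; "joint_pos": joint angles; "joint_velocities": joint speeds; "tau": joint torques, N m; "position": TCP position; "ee_rot": TCP orientation; "ft_force": force on the tool from outside, world axes, zero at the start; "torque": the same for the moment, N m; "grip_width": opening from 0.0 (shut) to 1.0 (fully open); "grasp_force": force on a finger pad.
Only numpy, scipy, OpenCV 4.12 (cv2) and the standard library are available. Lean on these libraries where they do the work, as an engineer would, in place of code of your own. Each camera call takes 0.05 s, during which the arm holds its last target. There are 200 camera calls.

## Working session

There is one attempt and no reset: what is moved stays moved. The work goes in short steps, Python scripts to look and compute and a shell command to move; the robot and the scene stay as the last step left them, time stands still between calls to the robot, and variables do not carry over. Pictures are saved under pics/ and viewed, at most 10 in all, crops included, and the job is handed in when it is done.

```bash
mkdir -p pics
cat > h.py <<'E'
import numpy as np,cv2
from workcell import manip
def shot(n):
    im,d=manip.camera(n); p=manip.camera_params(n); return im,d,p
def world(d,p):
    K=np.array(p["intrinsics"],float);D=np.array(p["dist_coeffs"],float);R=np.array(p["R"]);t=np.array(p["t"])
    h,w=d.shape; u,v=np.meshgrid(np.arange(w),np.arange(h))
    n=cv2.undistortPoints(np.stack([u,v],-1).reshape(-1,1,2).astype(float),K,D).reshape(h,w,2)
    c=np.dstack([n[...,0]*d,n[...,1]*d,d])
    W=(c-t)@R; W[d<=0]=np.nan; return W
E
python3 - <<'E'
from h import *
for n in("top","scene"):
    im,d,p=shot(n); cv2.imwrite(f"pics/{n}0.png",im); np.savez(f"{n}0.npz",im=im,W=world(d,p)); print(n,np.round(p["intrinsics"],1).tolist(),np.round(p["R"],2).tolist(),np.round(p["t"],2))
o=manip.get_obs(); print({k:np.round(v,3) for k,v in o.items()},manip.pinch_z)
E
```

```text
top [[382.5, 0.0, 279.6], [0.0, 382.5, 211.1], [0.0, 0.0, 1.0]] [[-0.02, -1.0, -0.05], [-0.99, 0.02, -0.14], [0.14, 0.05, -0.99]] [-0.    0.51  0.68]
scene [[396.8, 0.0, 277.6], [0.0, 396.8, 217.0], [0.0, 0.0, 1.0]] [[0.35, 0.94, -0.02], [0.6, -0.24, -0.76], [-0.72, 0.25, -0.65]] [-0.14 -0.28  1.06]
{'clock': np.float64(0.1), 'joint_pos': array([ 1.101,  0.333, -0.065,  1.461,  0.022,  1.35 , -0.088]), 'joint_velocities': array([ 0.   , -0.   , -0.001, -0.003,  0.   ,  0.   , -0.001]), 'tau': array([ 2.0000e-03, -6.2675e+01,  5.0000e-02, -3.9243e+01,  1.6000e-02,
        7.0000e-03, -0.0000e+00]), 'position': array([ 0.27 , -0.563,  0.231]), 'ee_rot': array([ 0.975,  0.222, -0.   , -0.001]), 'ft_force': array([0.384, 0.106, 0.071]), 'torque': array([0.029, 0.058, 0.028]), 'grasp_force': np.float64(0.0), 'grip_width': np.float64(0.998)} 0.0187
```

View pics/top0.png

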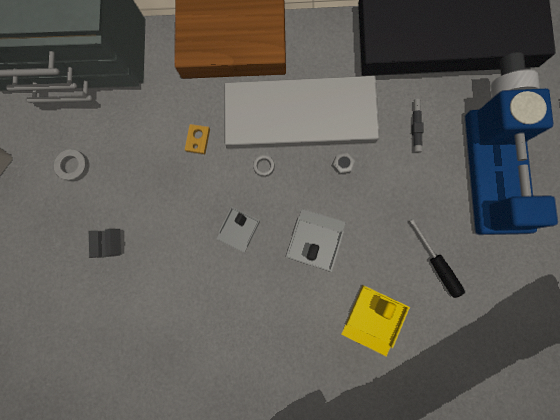

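View pics/scene0.png

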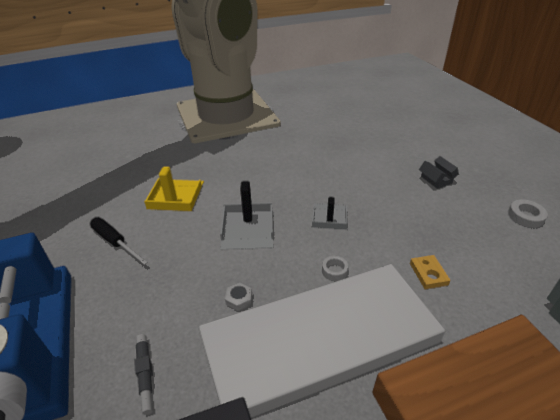

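The top view shows the larger steel pan at about (316,241), with its lip facing up towards the block. The nut is at (344,163), the collar at (263,166) and the block at (301,111). The yellow pan and the small pan are decoys. In the scene view, the nut is at (238,296) and the pan at (248,225).

Run:
```python
from h import *
f=np.load("top0.npz");W=f["W"]
def reg(u0,u1,v0,v1,z0,z1):
    w=W[v0:v1,u0:u1].reshape(-1,3); return w[(w[:,2]>z0)&(w[:,2]<z1)]
def rect(P): 
    r=cv2.minAreaRect((P[:,:2]*1000).astype(np.float32)); return np.round(r[0],1),np.round(r[1],1),round(r[2],1)
print("bench z",np.nanmedian(W[170:200,390:405,2]))
b=reg(215,385,70,155,.022,.040);print("block",rect(b),np.median(b[:,2]))
n=reg(328,360,148,178,.012,.03);print("nut",rect(n),n[:,:2].mean(0),np.median(n[:,2]),cv2.minEnclosingCircle((n[:,:2]*1000).astype(np.float32)))
c=reg(248,280,150,182,.01,.03);print("collar",cv2.minEnclosingCircle((c[:,:2]*1000).astype(np.float32)))
g=reg(285,350,205,275,.065,.09);print("grip top",rect(g),np.median(g[:,2]))
w=reg(285,350,205,275,.008,.024);print("walls",rect(w),len(w))
w=reg(282,350,205,275,.0012,.024);print("pan",rect(w),len(w))
im=f["im"];cv2.imwrite("pics/c.png",cv2.resize(im[130:290,210:410],None,fx=4,fy=4)[:600,:800])
f=np.load("scene0.npz");W=f["W"]
g=reg(215,280,175,250,.03,.074);print("grip scene",rect(g))
g=reg(215,280,175,250,.008,.022);print("walls scene",rect(g))
n=reg(220,256,280,312,.014,.03);print("nut scene",cv2.minEnclosingCircle((n[:,:2]*1000).astype(np.float32)),np.median(n[:,2]))
```

```text
bench z 2.0913293743300955e-05
block (array([721.6, -54.8]), array([337.9, 158. ]), 89.8) 0.030295330916052677
nut (array([ 603.9, -139.2]), array([40.4, 38.4]), 34.4) [ 0.60385506 -0.13821768] 0.01898404009675342 ((604.7855834960938, -138.39190673828125), 21.714479446411133)
collar ((603.8810424804688, 19.216421127319336), 20.684192657470703)
grip top (array([429.9, -71.4]), array([15.9, 27.6]), 70.1) 0.07724695421991484
walls (array([446.8, -76.8]), array([89.8, 79.5]), 71.3) 240
pan (array([457.2, -80.1]), array([131.1, 134.5]), 88.6) 2147
grip scene (array([435.1, -74.4]), array([16.2, 27.1]), 71.8)
walls scene (array([449. , -79.2]), array([90., 83.]), 71.0)
nut scene ((621.8817138671875, -137.97232055664062), 34.742164611816406) 0.018732513806585513
```

View pics/c.png

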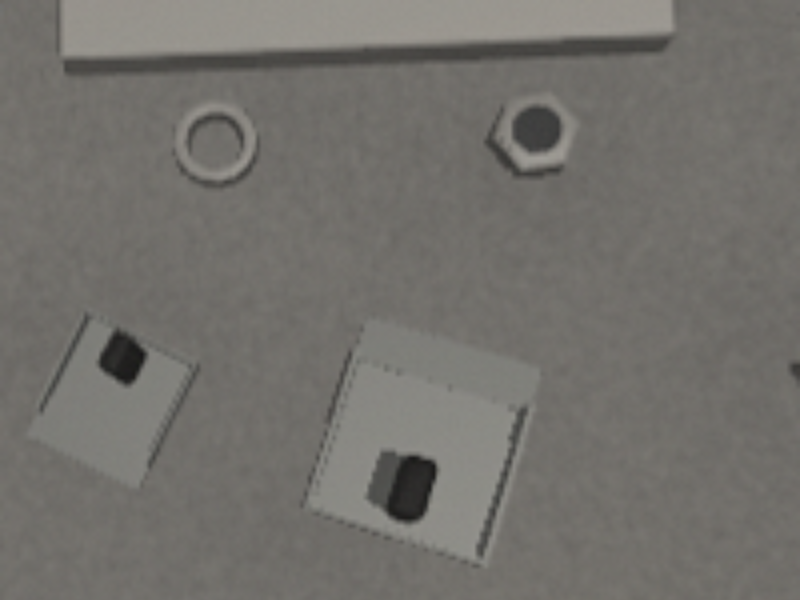

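The crop shows the block's front edge running from about (65,60) to (672,40). The nut is flush on the bench and the pan is yawed about -19°, lip towards the block. Next I'll refine the block.

Run:
```python
from h import *
from scipy.spatial.transform import Rotation as R
f=np.load("top0.npz");W=f["W"]
M=(abs(W[...,2]-.03)<.003);M[:60]=0;M[160:]=0;M[:,:215]=0;M[:,390:]=0
M=cv2.morphologyEx(M.astype(np.uint8),cv2.MORPH_OPEN,np.ones((5,5)))
n,l,s,_=cv2.connectedComponentsWithStats(M);k=1+s[1:,4].argmax();P=W[l==k]
print(cv2.minAreaRect((P[:,:2]*1000).astype(np.float32)))
# front edge: per column lowest pixel
E=np.array([W[np.where(l[:,u]==k)[0].max(),u] for u in range(235,370)])
a,b=np.polyfit(E[:,1],E[:,0],1);yb=-np.degrees(np.arctan(a));res=E[:,0]-a*E[:,1]-b
print("front x=%.4f+%.4f*y"%(b,a),"yaw",yb,res.std(),"face x at nut",b+a*-.1386)
o=manip.get_obs();Rt=R.from_quat(o["ee_rot"]).as_matrix();print(np.round(Rt,3))
th=np.radians(-19)
# desired tool y along pan y; either sign
ty=np.degrees(np.arctan2(Rt[1,1],Rt[0,1]));print("tool y heading",ty,"pan y heading",71,"or",-109)
d=np.array([.432,-.073,0])-np.array([*o["position"][:2],0]);print("to grip in tool",np.round(Rt.T@d,4))
```

```text
((709.4908447265625, -56.116729736328125), (130.9207000732422, 298.6153564453125), 0.6190884709358215)
front x=0.6459+-0.0140*y yaw 0.8014808746056502 0.001651173102052139 face x at nut 0.6478373844278982
[[ 0.902  0.432 -0.001]
 [ 0.432 -0.902  0.001]
 [-0.    -0.001 -1.   ]]
tool y heading -64.39741163560933 pan y heading 71 or -109
to grip in tool [ 0.3581 -0.3721  0.0005]
```

```bash
python3 -m creep '{"slide":[[0.022,-0.023,0],[0.022,-0.023,0],[0.022,-0.023,0],[0.022,-0.023,0],[0.022,-0.023,0],[0.022,-0.023,0],[0.022,-0.023,0],[0.022,-0.023,0]],"twist":[0,0,0,0,0,0,0,0]}' 100 60
python3 -m creep '{"slide":[[0.022,-0.023,0],[0.022,-0.023,0],[0.022,-0.023,0],[0.022,-0.023,0],[0.022,-0.023,0],[0.022,-0.023,0],[0.022,-0.023,0],[0.022,-0.023,0]],"twist":[0,0,0,0,0,0,0,0]}'
python3 -m creep '{"slide":[[0,0,0],[0,0,0],[0,0,0],[0,0,0],[0,0,0],[0,0,0],[0,0,0],[0,0,0]],"twist":[7.4,7.4,7.4,7.4,7.4,7.4,0,0]}'
cat >> h.py <<'E'
from scipy.spatial.transform import Rotation
def rel(x,y,z,yaw=None):
    o=manip.get_obs();T=Rotation.from_quat(o["ee_rot"]).as_matrix()
    print("t",round(float(o["clock"]),2),"pos",np.round(o["position"],4),"head x %.2f"%np.degrees(np.arctan2(T[1,0],T[0,0])),"slide",np.round(T.T@(np.array([x,y,z])-o["position"]),4),"tilt",np.round(T[:2,2],4),"F",np.round(o["ft_force"],1),"grip",round(float(o["grip_width"]),3),round(float(o["grasp_force"]),1))
E
python3 -c "
from h import *
rel(.432,-.073,.031)"
```

```text
clock: 1.1
position: [0.3494, -0.3205, 0.2311]
ee_rot: [0.975, 0.222, -0.0, -0.0]
ft_force: [0.5, -1.1, 0.8]
grip_width: 1.0
grasp_force: 0.0
clock: 2.1
position: [0.4285, -0.0787, 0.2311]
ee_rot: [0.975, 0.222, -0.0, 0.0]
ft_force: [0.2, -0.3, -0.5]
grip_width: 1.0
grasp_force: 0.0
clock: 3.1
position: [0.4284, -0.0797, 0.2312]
ee_rot: [0.987, -0.162, -0.0, 0.0]
ft_force: [-0.7, -0.7, -0.0]
grip_width: 1.002
grasp_force: 0.0
t 3.1 pos [ 0.4284 -0.0797  0.2312] head x -18.64 slide [ 0.0013 -0.0075  0.2002] tilt [-0.0002 -0.    ] F [-0.7 -0.7 -0. ] grip 1.002 0.0
```

```bash
python3 -m creep '{"slide":[[0,-0.0075,0.03],[0,0,0.03],[0,0,0.03],[0,0,0.03],[0,0,0.03],[0,0,0.025],[0,0,0.025],[0,0,0]],"twist":[0,0,0,0,0,0,0,0]}'
python3 -m creep '{"slide":[[0,0,0],[0,0,0],[0,0,0],[0,0,0],[0,0,0],[0,0,0],[0,0,0],[0,0,0]],"twist":[0,0,0,0,0,0,0,0]}' 0 80
python3 - <<'E'
from h import *
im,d,p=shot("scene");cv2.imwrite("pics/s1.png",im)
rel(.432,-.073,.031)
E
```

```text
clock: 4.1
position: [0.4296, -0.0723, 0.0301]
ee_rot: [0.987, -0.162, -0.002, -0.0]
ft_force: [0.3, 0.1, 0.1]
grip_width: 1.0
grasp_force: 0.0
clock: 5.1
position: [0.4314, -0.0727, 0.0319]
ee_rot: [0.987, -0.163, 0.0, 0.0]
ft_force: [-2.2, -0.3, 5.9]
grip_width: 0.175
grasp_force: 78.3
t 5.15 pos [ 0.4313 -0.0727  0.0318] head x -18.79 slide [0.0007 0.0001 0.0008] tilt [ 0.0007 -0.0005] F [-1.5 -0.1  6.2] grip 0.183 78.3
```

View pics/s1.png

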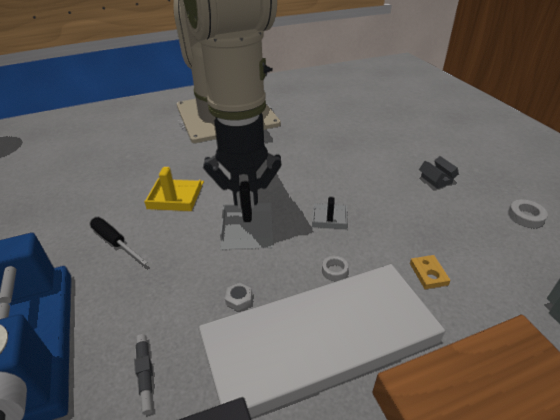

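The pan is gripped. Next I'll line it up with the nut.

```bash
python3 -m creep '{"slide":[[0.0107,0.0082,0],[0.0107,0.0082,0],[0.0107,0.0082,0],[0.0107,0.0082,0],[0.0107,0.0082,0],[0.0107,0.0082,0],[0,0,0],[0,0,0]],"twist":[0,0,0,0,0,0,-5,-5]}'
python3 -m creep '{"slide":[[0,0,0],[0,0,0],[0,0,0]],"twist":[-5,-4.5,0]}'
python3 - <<'E'
from h import *
im,d,p=shot("top");cv2.imwrite("pics/t1.png",cv2.resize(im[60:210,230:430],None,fx=4,fy=4))
rel(.569,-.1395,.031)
E
```

```text
clock: 6.15
position: [0.4767, -0.1401, 0.0319]
ee_rot: [0.997, -0.075, 0.001, 0.0]
ft_force: [-0.1, -0.2, 4.6]
grip_width: 0.18
grasp_force: 78.7
clock: 6.52
position: [0.4765, -0.1401, 0.0319]
ee_rot: [1.0, 0.006, 0.001, 0.0]
ft_force: [0.0, -0.2, 5.5]
grip_width: 0.18
grasp_force: 79.0
t 6.58 pos [ 0.4765 -0.14    0.0319] head x 0.64 slide [0.0925 0.0005 0.001 ] tilt [ 0.0013 -0.0005] F [ 0.3 -0.2  5.6] grip 0.175 79.0
```

View pics/t1.png

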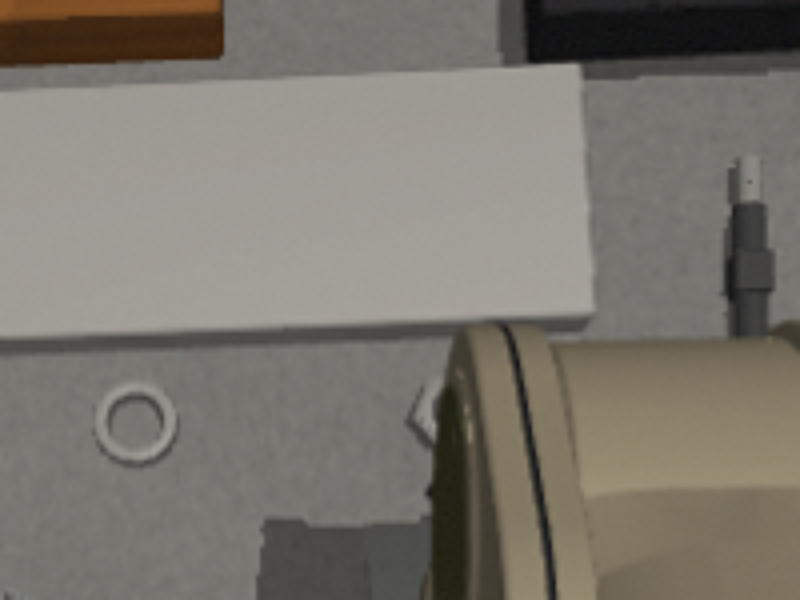

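The top view shows the arm hiding most of the nut, with one corner at (420,415) in the crop. The collar is untouched at (135,422). Now I'll push.

```bash
python3 -m creep '{"slide":[[0.007,0,0.0005],[0.007,0,0.0005],[0.007,0,0],[0.007,0,0],[0.007,0,0],[0.007,0,0],[0.007,0,0],[0.007,0,0]],"twist":[0,0,0,0,0,0,0,0]}'
python3 -m creep '{"slide":[[0.005,0,0],[0.005,0,0],[0.005,0,0],[0.005,0,0],[0.003,0,0],[0,0,0]],"twist":[0,0,0,0,0,0]}'
python3 - <<'E'
from h import *
im,d,p=shot("scene");cv2.imwrite("pics/s2.png",cv2.resize(im[170:370,160:360],None,fx=3,fy=3))
rel(.569,-.1395,.031)
E
```

```text
clock: 7.58
position: [0.53, -0.1404, 0.0319]
ee_rot: [1.0, 0.005, -0.002, 0.001]
ft_force: [-22.7, -0.7, 32.3]
grip_width: 0.18
grasp_force: 82.8
clock: 8.32
position: [0.5531, -0.14, 0.0318]
ee_rot: [1.0, 0.005, -0.002, 0.001]
ft_force: [-19.5, -0.9, 28.6]
grip_width: 0.18
grasp_force: 82.5
t 8.38 pos [ 0.5531 -0.14    0.0319] head x 0.55 slide [ 0.0159 -0.0003  0.0008] tilt [-0.0038 -0.0021] F [-19.4  -0.7  29.4] grip 0.178 82.5
```

View pics/s2.png

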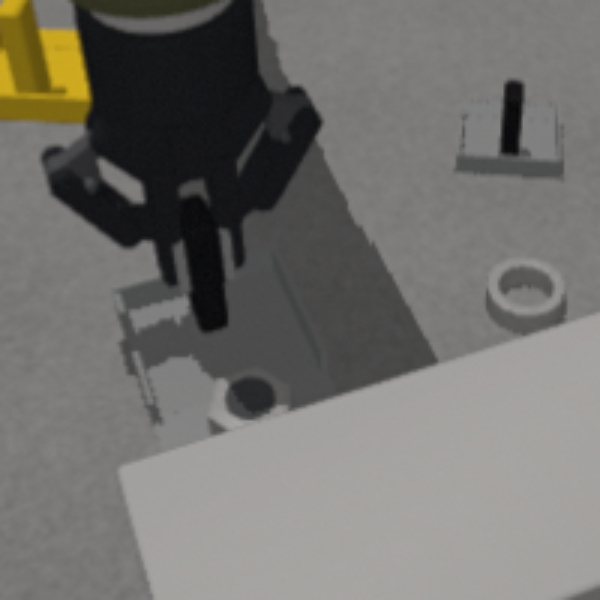

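The view shows the nut at (250,400) in the crop, against the block face and riding onto the pan, well between the side walls. I'll push the rest of the way.

```bash
python3 -m creep '{"slide":[[0.004,0,0],[0.004,0,0],[0.003,0,0],[0.002,0,0],[0,0,0]],"twist":[0,0,0,0,0]}'
python3 - <<'E'
from h import *
rel(.569,-.1395,.031)
im,d,p=shot("scene");W=world(d,p);m=W[...,2]
P=W[280:320,205:275].reshape(-1,3);P=P[(P[:,2]>.017)&(P[:,2]<.025)&(P[:,0]<.648)&(P[:,0]>.59)&(abs(P[:,1]+.14)<.035)]
print(len(P),P.min(0),P.max(0),np.median(P,0))
E
```

```text
clock: 9.0
position: [0.5658, -0.1399, 0.0319]
ee_rot: [1.0, 0.005, -0.002, 0.001]
ft_force: [-22.0, -0.8, 30.3]
grip_width: 0.176
grasp_force: 82.7
t 9.0 pos [ 0.5658 -0.1399  0.0319] head x 0.54 slide [ 0.0033 -0.0004  0.0009] tilt [-0.0046 -0.0022] F [-22.   -0.8  30.3] grip 0.176 82.7
434 [ 0.60890323 -0.16128295  0.01702249] [ 0.64264253 -0.12004842  0.02324514] [ 0.62825996 -0.14072259  0.02069349]
```

```bash
python3 -m creep '{"slide":[[0.0015,0,0],[0.001,0,0],[0,0,-0.001],[0,0,-0.001],[-0.0005,0,-0.001],[-0.001,0,-0.001],[-0.001,0,-0.001],[-0.001,0,-0.001]],"twist":[0,0,0,0,0,0,0,0]}'
python3 -m creep '{"slide":[[-0.001,0,-0.002],[0,0,-0.004],[0,0,-0.006],[0,0,-0.008],[0,0,-0.008],[0,0,-0.008],[0,0,-0.006],[0,0,-0.003]],"twist":[0,0,0,0,0,0,0,0]}'
python3 - <<'E'
from h import *
im,d,p=shot("scene");cv2.imwrite("pics/s3.png",cv2.resize(im[170:370,160:360],None,fx=3,fy=3))
rel(.7,-.139,.031)
E
```

```text
clock: 10.05
position: [0.5668, -0.1385, 0.0363]
ee_rot: [1.0, 0.006, 0.0, -0.0]
ft_force: [-0.7, -0.6, -3.7]
grip_width: 0.177
grasp_force: 77.9
clock: 11.05
position: [0.566, -0.1388, 0.0818]
ee_rot: [1.0, 0.006, 0.0, 0.0]
ft_force: [-0.3, -0.4, -3.3]
grip_width: 0.18
grasp_force: 78.0
t 11.1 pos [ 0.5661 -0.1388  0.082 ] head x 0.70 slide [0.1339 0.0018 0.051 ] tilt [ 0.0006 -0.0003] F [ 0.7  0.1 -3.7] grip 0.174 78.0
```

View pics/s3.png

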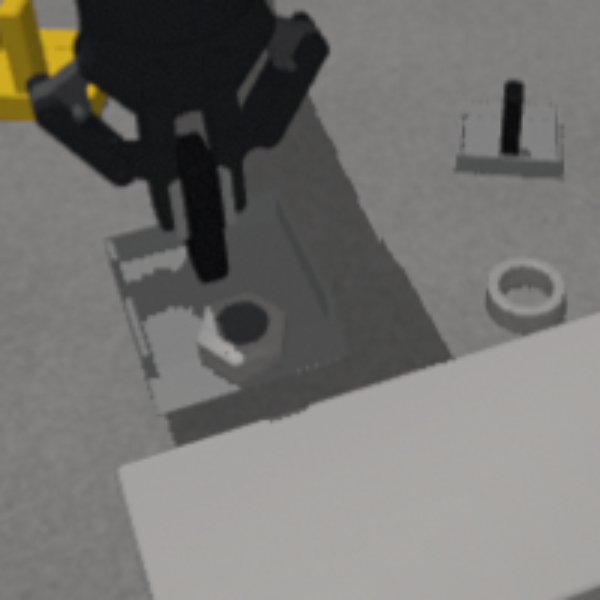

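The nut is lying in the lifted pan, at (240,330) in the crop, behind the lip and between the walls. Next I'll carry it over the block.

```bash
python3 -m creep '{"slide":[[0.002,0,0],[0.005,-0.001,0],[0.008,-0.002,0],[0.010,-0.002,0],[0.011,-0.002,0],[0.011,-0.002,0],[0.011,-0.002,0],[0.011,-0.002,0]],"twist":[0,0,0,0,0,0,0,0]}'
python3 -m creep '{"slide":[[0.011,-0.002,0],[0.010,-0.002,0],[0.009,-0.001,0],[0.007,0,0],[0.005,0,0],[0.003,0,0],[0.001,0,0],[0,0,0]],"twist":[0,0,0,0,0,0,0,0]}'
python3 -m creep '{"slide":[[0,0,0.002],[0,0,0.004],[0,0,0.004],[0,0,0.003],[0,0,0.002],[0,0,0.0015],[0,0,0.001],[0,0,0]],"twist":[0,0,0,0,0,0,0,0]}'
python3 -c "
from h import *
rel(.6815,-.12,.062)"
```

```text
clock: 12.1
position: [0.6354, -0.1247, 0.0812]
ee_rot: [1.0, 0.006, -0.0, -0.0]
ft_force: [0.5, -0.0, -3.7]
grip_width: 0.178
grasp_force: 78.0
clock: 13.1
position: [0.6805, -0.1194, 0.0813]
ee_rot: [1.0, 0.006, -0.0, 0.0]
ft_force: [-0.2, 0.3, -2.9]
grip_width: 0.18
grasp_force: 78.0
clock: 14.1
position: [0.6806, -0.1194, 0.0638]
ee_rot: [1.0, 0.006, 0.0, 0.0]
ft_force: [-0.0, 0.8, -3.5]
grip_width: 0.176
grasp_force: 78.1
t 14.1 pos [ 0.6806 -0.1194  0.0638] head x 0.70 slide [0.0009 0.0007 0.0018] tilt [ 0.0001 -0.0001] F [-0.   0.8 -3.5] grip 0.176 78.1
```

```bash
python3 -m creep '{"slide":[[0,0,0.0007],[0,0,0.0006],[0,0,0.0005],[0,0,0]],"twist":[0,0,0,0]}'
```

```text
clock: 14.6
position: [0.6807, -0.1194, 0.0621]
ee_rot: [1.0, 0.006, 0.0, 0.0]
ft_force: [-0.7, -0.1, -2.4]
grip_width: 0.178
grasp_force: 78.3
```

```bash
python3 -m creep '{"slide":[[0,0,0.0003],[0,0,0.0002],[0,0,0]],"twist":[0,0,0]}'
```

```text
clock: 14.98
position: [0.6807, -0.1194, 0.062]
ee_rot: [1.0, 0.006, 0.0, 0.0]
ft_force: [-3.9, 1.0, 4.0]
grip_width: 0.18
grasp_force: 79.0
```

Contact made. Now I'll release and retreat straight up.

```bash
python3 -m creep '{"slide":[[0,0,0],[0,0,0],[0,0,0],[0,0,0],[0,0,0],[0,0,0]],"twist":[0,0,0,0,0,0]}' 70
python3 -m creep '{"slide":[[0,0,-0.005],[0,0,-0.015],[0,0,-0.025],[0,0,-0.03],[0,0,-0.03],[0,0,-0.03],[0,0,-0.02],[0,0,0]],"twist":[0,0,0,0,0,0,0,0]}'
python3 - <<'E'
from h import *
im,d,p=shot("scene");cv2.imwrite("pics/s4.png",cv2.resize(im[220:420,160:440],None,fx=2.8,fy=2.8))
rel(.6815,-.12,.062)
E
```

```text
clock: 15.72
position: [0.6806, -0.1194, 0.0615]
ee_rot: [1.0, 0.006, 0.0, 0.0]
ft_force: [-0.4, -0.9, -0.5]
grip_width: 0.704
grasp_force: 0.0
clock: 16.73
position: [0.6814, -0.1193, 0.2185]
ee_rot: [1.0, 0.006, 0.002, 0.0]
ft_force: [0.2, -0.6, -0.1]
grip_width: 0.698
grasp_force: 0.0
t 16.77 pos [ 0.6807 -0.1193  0.2167] head x 0.70 slide [0.0007 0.0007 0.1547] tilt [ 0.0006 -0.0002] F [ 0.  -0.5 -0.2] grip 0.702 0.0
```

View pics/s4.png

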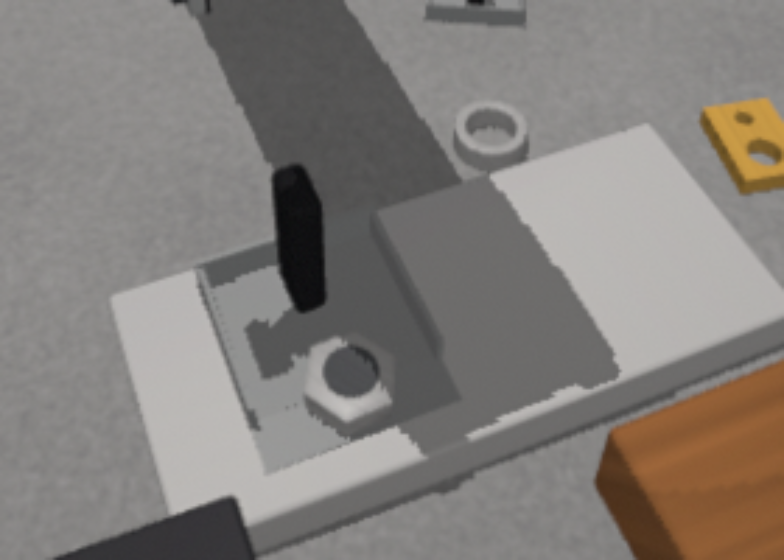

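The pan is flat on the block top with the nut inside at (350,375). The collar is in place at (490,135), and the gripper is clear.

```bash
python3 -c "
from workcell import manip
print(manip.hand_in())"
```

```text
the job is handed in; nothing more can be done
None
```

I handed the job in at about 17 s: the pan is released flat on top of the block with the nut inside, and the collar is where it started; the hand-in call returned no verdict.

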